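# Turn a flat-edged stage disc against the alignment bar and clamp it

### The arm

A 6-joint arm with a two-finger parallel gripper is mounted at the origin on a cart in front of the work surface, level with it; the furniture and walls round the work are solid. World frame = base frame: x ahead of the robot, y to its left, z up, the work surface at z = 0. Lengths are in m, angles in rad, forces in N, time in s.
With the tool pointing down it reaches from about 0.375 to 0.9 m from the base axis. Payload 3.1 kg.
Tool frame: the origin (TCP) lies between the finger pads; the fingertips stand 17 mm ahead of it and the grasp point (between the pads) lies 2 mm behind it (robot.nose_length is the distance from the TCP to the fingertips, in m); z points along the fingers, y is the line along which they close (so a half turn about z gives the same grasp; the last joint's range is limited). The gripper opens to 87 mm and grips with 3 to 60 N. Pads are 19 mm wide; open, the fingers measure 117 mm over their backs; the gripper's body (75 mm by 190 mm) begins 51 mm behind the grasp point.
Start: joints at [1.161, 0.527, 1.433, -0, 1.181, -0.178], TCP at [0.143, 0.608, 0.24] pointing down, gripper open.
Joint ranges: [-3.08, 3.08], [-0.75, 2.2], [0.22, 2.44], [-1.43, 4.57], [0, 2.65], [-2.85, 2.85]. Speed limits (rad/s): [2.79, 2.79, 3.14, 3.14, 3.14, 3.14].

### API

Orientations are given as a unit quaternion [x, y, z, w].
In Python, from rig import robot, cams gives the robot as it stands.
- The arm moves only by the shell command python3 -m pendant 'ROWS' [FORCE]. ROWS is JSON, a list of rows, each an object with "jaw": the opening, from 0 (shut) to 1 (fully open); "linear": the shift along the tool's x, y, z in cm, a list of three; "twist": the turn about the tool's z in degrees. A call has 1 to 12 rows; each row shifts and turns the commanded pose from where the row before left it, along the tool's axes as they then stand; what a row does not reach is not made up. A row lasts 1/12 s, in which the tool goes at most 41.7 mm and 7.16 degrees, less where a joint would pass 70% of its speed; a pose out of reach is approached as far as the arm can. A call is refused whole if a number of a shift passes 4.17 or a number of a turn 7.16, either way. A call with a gripper value outside its range is refused whole. The fingers move at their own pace and stop on an object; FORCE is the grip in N (left out, the last holds). Time passes only in rows, so rows that do not move let the fingers close. It gives the time, the measured TCP pose, the force, the opening and the grip force at its end, in the units of the state.
- robot.get_obs(): the state, without advancing time (a new reading comes with each control period).
- cams.camera(name): name is "scene" or "top" or "wrist"; returns a dict with "color" (480x640x3 uint8, blue, green, red), "depth" (480x640 float32, m along the optical axis (not along the pixel's ray), 0 where there is no reading), "fov_y" (degrees; the focal length in pixels is half the picture's height over the tangent of half this angle, whatever the lens; pixels are square), "cx", "cy" (the principal point, pixels), "view" (4x4, takes a point from world to camera coordinates). Camera axes: x right, y down, z forward; pixel columns grow to the right and rows downward; lengths in m; the calibration is good to about 2 mm. A picture is of the moment at which its call begins.
- robot.hand_in(): hands the job in; it is judged then, once.
The state is a dict: "time": time; "q": joint angles; "joint_velocities": joint speeds; "joint_torque": joint torques, N m; "position": TCP position; "tool_rot": TCP orientation; "ft_force": force on the tool from outside, world axes, zero at the start; "moment": the same for the moment, N m; "grip_width": finger opening in m; "grip_force": force on a finger pad.
Only numpy, scipy, OpenCV 4.12 (cv2) and the standard library are available. Lean on these libraries where they do the work, as an engineer would, in place of code of your own. Each camera call takes 0.05 s, during which the arm holds its last target. There are 200 camera calls.

### The job

Turn the round metal disc in the alignment fixture, without lifting it out, until the flat on its edge faces the fixed bar at the end of the fixture. Then push the sliding jaw in by its black knob until it clamps the disc with the flat lying flush along the bar, and let go. Leave the things beside the fixture alone.

Things in the scene. Friction and masses are not known exactly. Their poses are not given: they have to be found in the camera images.
- fixture: Fixed fixture: grey plate 200 x 140 x 10 mm. Origin on the worktop, on the plate's middle line; x runs from the jaw end (plate edge at -118 mm) to the bar end (+82 mm), y left. On it, tops at z = 18 mm: bar at the +x end; slippery white side rails along x (inner faces y = +-51.5 mm, x -26 to 54 mm) that hold the disc with 1.5 mm play a side; jaw at the -x end. Only jaw knob and stud rise above 18 mm.
- bar_face (a point): Middle of the inner face of the steel alignment bar (124 mm long across the fixture, 8 mm high above the plate, inner face at fixture x = +60 mm), 14 mm above the worktop: the face the flat must lie against. Axes as the fixture's: -x points from the bar to the disc.
- jaw (a joint): Travel of the aluminium sliding jaw along the fixture's +x, in m: 0 = fully back, stop at 0.024. A shallow vee in its front bears on the disc's rim. It stays where left (friction 3 N); starts at 0 to 0.006. It meets the disc at 0.018 when the flat is flush on the bar; with round rim at the bar it is blocked at 0.010. It squares up a disc left a little askew.
- jaw_knob (a point): Middle of the jaw's upright round black knob, 18 mm in diameter, 34 mm tall (from z = 18 to 52 mm; this point at z = 39 mm). It moves with the jaw, on the fixture's middle line: at fixture x = -95 mm with the jaw fully back, -77 mm when it clamps the aligned disc. Can be pinched from above or pushed from behind.
- disc_center (a point): Centre of the loose aluminium disc, half-way up (z = 14 mm): 100 mm in diameter, 8 mm thick, top at z = 18 mm, 0.13 to 0.25 kg, one flat on its edge 42 mm from the centre, 54 mm long. Its x axis points from the centre to the flat, z up. It starts with the flat 60 degrees or more away from the bar, centre at about fixture x = 8 mm; flush on the bar the centre is at x = 18 mm, y = 0.
- stud (a point): Middle of the finger stud, a round dark pin fixed upright on the disc, 12 mm in diameter, 20 mm tall (z = 18 to 38 mm; this point at z = 28 mm), 32 mm from the disc's centre towards the flat's middle. Moved sideways round the disc's centre it turns the disc; it can be pushed, or pinched lightly and turns between the fingers.
- flat_left (a point): Point on the flat, 24 mm to the left (+y of the disc) of its middle, half-way up the edge (14 mm above the worktop).
- flat_right (a point): Point on the flat, 24 mm to the right (-y of the disc) of its middle, half-way up the edge.
- coverslips: Bystander: small clear box of cover slips, 30 x 34 x 17 mm, on the worktop beside the fixture; origin at the centre of its underside.
- filter_cube: Bystander: black filter cube, 38 x 40 x 35 mm, on the worktop beside the fixture; origin at the centre of its underside.
Not all that is in view belongs to the job. Of the things shaped like the part that bears disc_center, the aluminium one is meant.

How it is judged:
By the outcome, as a careful person would: the job done as asked, in the order asked, and still so for the second after the job is handed in, with the robot touching nothing.
It also fails if it takes over 56 s, if anything falls off the work surface, if the arm or the gripper's body presses on something with over 40 N, if the wrist force passes 120 N, or if a joint passes its speed limit or range.

## Working session

There is one attempt and no reset: what is moved stays moved. The work goes in short steps, Python scripts to look and compute and a shell command to move; the robot and the scene stay as the last step left them, time stands still between calls to the robot, and variables do not carry over. Pictures are saved under pics/ and viewed, at most 10 in all, crops included, and the job is handed in when it is done.

```bash
mkdir -p pics; ls
cat > h.py <<'E'
import numpy as np, cv2
from rig import robot, cams
def K(c):
    f=240/np.tan(np.radians(c["fov_y"])/2); return f,c["cx"],c["cy"]
def ray(c,u,v,z):
    f,cx,cy=K(c); V=np.array(c["view"]); R=V[:3,:3]; o=-R.T@V[:3,3]
    d=R.T@np.array([(u-cx)/f,(v-cy)/f,1]); return o+d*(z-o[2])/d[2]
def proj(c,p):
    f,cx,cy=K(c); V=np.array(c["view"]); q=V[:3,:3]@np.array(p)+V[:3,3]; return q[0]/q[2]*f+cx,q[1]/q[2]*f+cy
E
python3 - <<'E'
from h import *
import pickle
ims=[]
for n in ["top","scene","wrist"]:
    c=cams.camera(n); pickle.dump(c,open(n+".pkl","wb")); cv2.imwrite(f"pics/{n}0.png",c["color"]); print(n,c["fov_y"],c["cx"],c["cy"],np.round(c["view"],3).tolist())
print(robot.get_obs())
E
```

```text
pics
top 46.99255291579532 325.49886049764325 235.70917986660012 [[0.009, -1.0, 0.008, 0.103], [-0.995, -0.01, -0.104, 0.537], [0.104, -0.007, -0.995, 1.177], [0.0, 0.0, 0.0, 1.0]]
scene 46.75328431704798 325.72175612353675 236.0031809825257 [[0.658, -0.753, 0.024, -0.246], [-0.383, -0.361, -0.85, 0.295], [0.649, 0.55, -0.526, 1.094], [0.0, 0.0, 0.0, 1.0]]
wrist 69.99074861829453 319.73614036521025 231.35798038759273 [[0.229, 0.973, -0.002, -0.624], [0.93, -0.218, 0.297, -0.035], [0.289, -0.07, -0.955, 0.392], [0.0, 0.0, 0.0, 1.0]]
{'time': 0.15, 'q': array([ 1.16151652e+00,  5.28252090e-01,  1.43358405e+00,  9.28550723e-06,
        1.18138916e+00, -1.78513113e-01]), 'joint_velocities': array([-0.00152336, -0.00106509, -0.00370573, -0.0003742 ,  0.00023491,
        0.00041251]), 'joint_torque': array([ 6.69415513e-04, -4.40432489e+01, -1.76841760e+01,  6.33436418e-02,
        5.52720681e-02, -8.38364599e-05]), 'position': array([0.14272011, 0.60795521, 0.23880435]), 'tool_rot': array([ 1.15129210e-01,  9.93350189e-01, -7.80076595e-04, -2.40584992e-04]), 'ft_force': array([ 0.13466561, -0.24817732,  0.50206847]), 'moment': array([0.05278947, 0.03272004, 0.04519214]), 'grip_force': 0.0, 'grip_width': 0.08712734059741106}
```

View pics/top0.png

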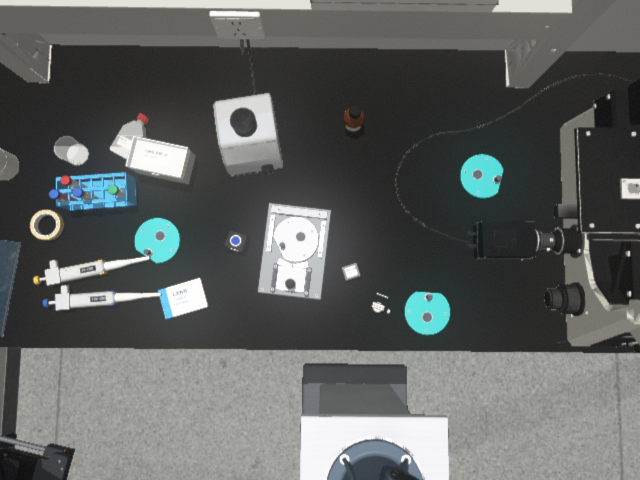

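View pics/scene0.png

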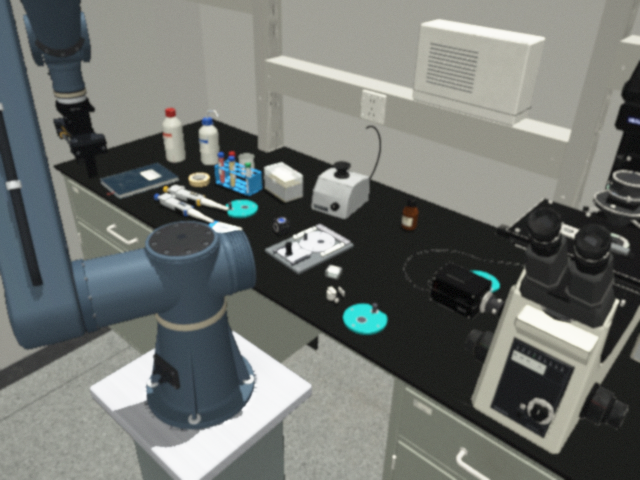

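The top view shows the fixture at about (295,252), with the bar at its far edge (row ~208) and the knob at (290,284). Candidates for the disc are the aluminium one in the fixture (296,240) and teal ones at (157,240), (482,176) and (427,313). I choose the aluminium one and check it in a crop.

Run:
```python
from h import *
import pickle
c=pickle.load(open("top.pkl","rb")); im=c["color"]
cv2.imwrite("pics/crop1.png",cv2.resize(im[195:307,245:375],None,fx=5.3,fy=5.3,interpolation=cv2.INTER_CUBIC))
g=cv2.cvtColor(im,cv2.COLOR_BGR2GRAY)
m=np.zeros_like(g); m[195:307,250:338]=(g[195:307,250:338]>60)
m=cv2.morphologyEx(m,cv2.MORPH_CLOSE,np.ones((9,9)))
cs,_=cv2.findContours(m,0,1); k=max(cs,key=cv2.contourArea); r=cv2.minAreaRect(k)
b=cv2.boxPoints(r); print(r)
P=np.array([ray(c,u,v,.01)[:2] for u,v in b]); print(P.round(4), np.linalg.norm(np.diff(P,axis=0),axis=1))
d=(g<70).astype(np.uint8); d[:200]=0;d[305:]=0;d[:,:262]=0;d[:,332:]=0
n,l,s,ce=cv2.connectedComponentsWithStats(d)
for i in range(1,n):
    if 8<s[i,4]<400: print(s[i],ce[i].round(1),ray(c,*ce[i],.018).round(4))
```

```text
((293.5, 250.5), (86.99998474121094, 110.99998474121094), 0.0)
[[0.3823 0.2713]
 [0.6277 0.277 ]
 [0.6297 0.0831]
 [0.3839 0.0814]] [0.24546788 0.19391764 0.24576495]
[262 200  17  12  74] [266.2 203.4] [0.6077 0.2396 0.018 ]
[308 200  24  10 139] [322.7 203.1] [0.6097 0.1149 0.018 ]
[301 290  31  15 181] [321.6 299.9] [0.397  0.1151 0.018 ]
[262 294  39  11 191] [274.2 300.9] [0.3939 0.218  0.018 ]
```

View pics/crop1.png

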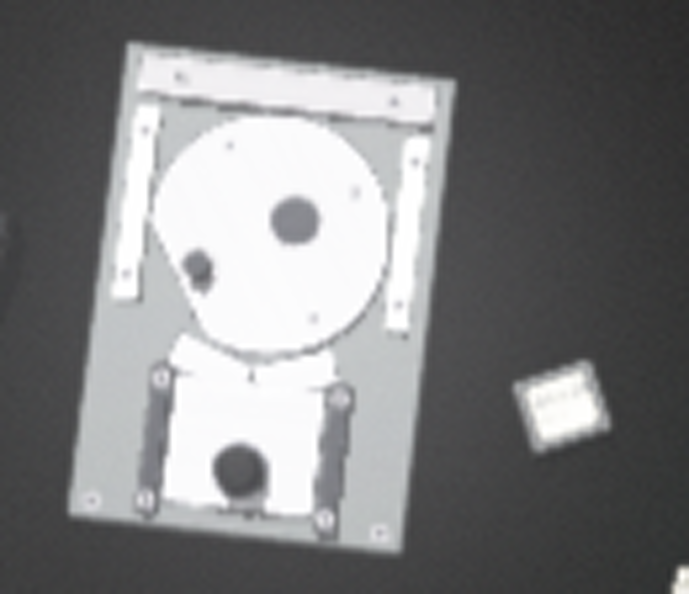

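The crop confirms it: aluminium disc centred near (271,235), flat facing lower left, with the stud at (198,268). The knob is at (240,470) and the bar along the top edge. The dark spot at (295,220) is only a marking. Plate corners: (128,43), (455,78), (402,551), (70,516).

```bash
cat >> h.py <<'E'
def fix(c_file="top.pkl"):
    import pickle
    c=pickle.load(open(c_file,"rb"))
    px=lambda u,v:((u+.5)/5.3-.5+245,(v+.5)/5.3-.5+195)
    C=np.array([ray(c,*px(u,v),.01)[:2] for u,v in [(128,43),(455,78),(402,551),(70,516)]])
    F=np.array([[.082,.07],[.082,-.07],[-.118,-.07],[-.118,.07]])
    a=F-F.mean(0); b=C-C.mean(0); th=np.arctan2((a[:,0]*b[:,1]-a[:,1]*b[:,0]).sum(),(a*b).sum())
    R=np.array([[np.cos(th),-np.sin(th)],[np.sin(th),np.cos(th)]]); t=C.mean(0)-R@F.mean(0)
    return R,t,th,C,F,c,px
E
python3 - <<'E'
from h import *
R,t,th,C,F,c,px=fix()
print(np.degrees(th),t,"res",(C-(F@R.T+t)).round(4).tolist())
for n,u,v,z in [("stud",198,262,.038),("studbase",200,280,.018),("disc",271,235,.018),("knobtop",240,466,.052)]:
    p=ray(c,*px(u,v),z); print(n,p.round(4),(R.T@(p[:2]-t)).round(4))
o=robot.get_obs(); 
from scipy.spatial.transform import Rotation as Q
print(Q.from_quat(o["tool_rot"]).as_matrix().round(3))
# flat endpoints
e=[R.T@(ray(c,*px(u,v),.018)[:2]-t) for u,v in [(155,213),(200,328)]]; print(np.round(e,4))
for k in ["stud","knob"]:pass
S=R.T
E
```

```text
-5.73452220966553 [0.52310105 0.17446004] res [[-0.0009, -0.001], [-0.0004, 0.0008], [0.0011, 0.0011], [0.0003, -0.0009]]
stud [0.5162 0.2019 0.038 ] [-0.0096  0.0266]
studbase [0.5105 0.2024 0.018 ] [-0.0153  0.0266]
disc [0.5295 0.1733 0.018 ] [ 0.0065 -0.0005]
knobtop [0.4334 0.1828 0.052 ] [-0.0901 -0.0007]
[[-0.973  0.229 -0.001]
 [ 0.229  0.973 -0.001]
 [ 0.    -0.002 -1.   ]]
[[ 0.0104  0.0484]
 [-0.035   0.0242]]
```

```bash
python3 -m pendant '[{"jaw":1,"linear":[-3.2,-2.2,0],"twist":0},{"jaw":1,"linear":[-3.2,-2.2,0],"twist":0},{"jaw":1,"linear":[-3.2,-2.2,0],"twist":0},{"jaw":1,"linear":[-3.2,-2.2,0],"twist":0},{"jaw":1,"linear":[-3.2,-2.2,0],"twist":0},{"jaw":1,"linear":[-3.2,-2.2,0],"twist":0},{"jaw":1,"linear":[-3.2,-2.2,0],"twist":0},{"jaw":1,"linear":[-3.2,-2.2,0],"twist":0},{"jaw":0.6,"linear":[-3.2,-2.2,0],"twist":0},{"jaw":0.4,"linear":[-3.2,-2.2,0],"twist":0},{"jaw":0.4,"linear":[-3.2,-2.2,0],"twist":0},{"jaw":0.4,"linear":[-3.2,-2.2,0],"twist":0}]' 4
python3 -m pendant '[{"jaw":0.4,"linear":[-3.2,-2.2,0],"twist":0},{"jaw":0.4,"linear":[-3.2,-2.2,0],"twist":0},{"jaw":0.4,"linear":[0,0,1.5],"twist":6.6},{"jaw":0.4,"linear":[0,0,1.5],"twist":6.6},{"jaw":0.4,"linear":[0,0,1.5],"twist":6.6},{"jaw":0.4,"linear":[0,0,1.5],"twist":6.6},{"jaw":0.4,"linear":[0,0,1.5],"twist":6.6},{"jaw":0.4,"linear":[0,0,1.5],"twist":6.6},{"jaw":0.4,"linear":[0,0,0],"twist":6.6},{"jaw":0.4,"linear":[0,0,0],"twist":6.6},{"jaw":0.4,"linear":[0,0,0],"twist":0}]'
python3 - <<'E'
from h import *
import pickle
c=cams.camera("wrist"); pickle.dump(c,open("w1.pkl","wb")); cv2.imwrite("pics/w1.png",c["color"])
R,t,th,*_=fix(); 
from scipy.spatial.transform import Rotation as Q
o=robot.get_obs(); M=Q.from_quat(o["tool_rot"]).as_matrix(); print(o["position"],np.degrees(np.arctan2(M[1,1],M[0,1])),M[:,2])
for f,z in [((.008,0),.018),((-.009,.027),.038),((-.09,0),.052),((.06,.0),.018),((.082,.07),.01),((.082,-.07),.01),((-.118,.07),.01)]: print(f,np.round(proj(c,[*(R@f+t),z])))
E
```

```text
time: 1.15
position: [0.4572, 0.2619, 0.2394]
tool_rot: [0.115, 0.993, -0.0, -0.0]
ft_force: [0.9, 0.9, -0.4]
grip_width: 0.0682
grip_force: 0.0
time: 2.07
position: [0.5083, 0.206, 0.1489]
tool_rot: [0.546, 0.838, -0.0, -0.0]
ft_force: [0.1, 0.4, -0.4]
grip_width: 0.0349
grip_force: 0.0
[0.50847025 0.20605402 0.14920074] 24.113070320653453 [-6.77990342e-04 -1.59135109e-04 -9.99999758e-01]
(0.008, 0) [329. 270.]
(-0.009, 0.027) [328. 243.]
(-0.09, 0) [215. 228.]
(0.06, 0.0) [379. 296.]
(0.082, 0.07) [442. 241.]
(0.082, -0.07) [359. 358.]
(-0.118, 0.07) [235. 122.]
```

View pics/w1.png

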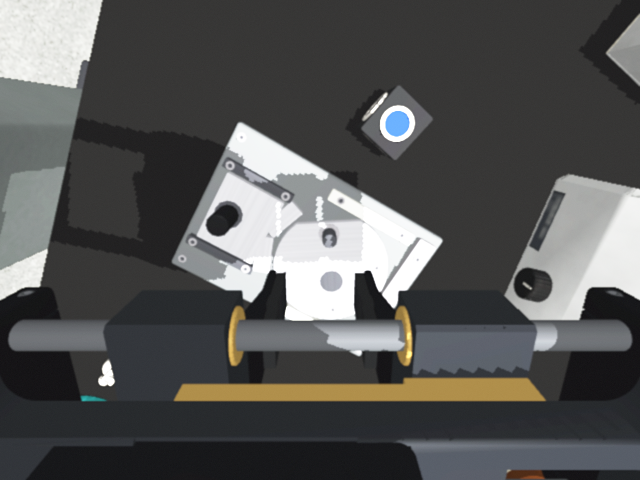

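The wrist view shows the stud at about (330,237), the knob between (230,210) and (217,226), plate corners at (238,124) and (441,241), and the filter cube at (397,123). I'll measure these now.

Run:
```python
from h import *
import pickle
c=pickle.load(open("w1.pkl","rb")); V=c["view"]; o=-V[:3,:3].T@V[:3,3]; print("cam",o,"nadir",proj(c,[o[0],o[1],0]))
R,t,*_=fix()
for n,u,v,z in [("stud",330,231,.038),("stud",330,231,.018),("stud",328,243,.038),("stud",328,243,.018),("knob",231,210,.052),("knob",216,227,.018),("knob",216,227,.052),("knob",231,210,.018),("cor",441,241,.01),("cor",238,124,.01),("cor",174,263,.01)]:
    p=ray(c,u,v,z); print(n,u,v,z,p[:2].round(4),(R.T@(p[:2]-t)).round(4))
d=c["depth"]; 
for u,v in [(330,231),(328,243),(231,210),(216,227),(300,245)]:
    f,cx,cy=K(c); z=d[v,u]; q=np.array([(u-cx)/f*z,(v-cy)/f*z,z]); print(u,v,(V[:3,:3].T@(q-V[:3,3])).round(4))
im=c["color"][190:300,180:400]; cv2.imwrite("pics/w1c.png",cv2.resize(im,None,fx=3.5,fy=3.5,interpolation=2))
```

```text
cam [0.47467804 0.28134885 0.29411154] nadir (np.float64(320.09698029835454), np.float64(124.71239044360864))
stud 330 231 0.038 [0.5139 0.2119] [-0.0129  0.0363]
stud 330 231 0.018 [0.5169 0.2065] [-0.0093  0.0312]
stud 328 243 0.038 [0.5165 0.2022] [-0.0093  0.0269]
stud 328 243 0.018 [0.5198 0.196 ] [-0.0054  0.0211]
knob 231 210 0.052 [0.4394 0.2012] [-0.0859  0.0182]
knob 216 227 0.018 [0.4279 0.1709] [-0.0944 -0.013 ]
knob 216 227 0.052 [0.4336 0.1845] [-0.09    0.0011]
knob 231 210 0.018 [0.4345 0.1899] [-0.0897  0.0065]
cor 441 241 0.01 [0.6108 0.2353] [0.0812 0.0692]
cor 238 124 0.01 [0.4151 0.2556] [-0.1156  0.0699]
cor 174 263 0.01 [0.403  0.1206] [-0.1141 -0.0656]
330 231 [0.5151 0.2097 0.0298]
328 243 [0.5165 0.2022 0.038 ]
231 210 [0.4362 0.1937 0.0294]
216 227 [0.4334 0.1841 0.0509]
300 245 [0.4987 0.1848 0.0182]
```

View pics/w1c.png

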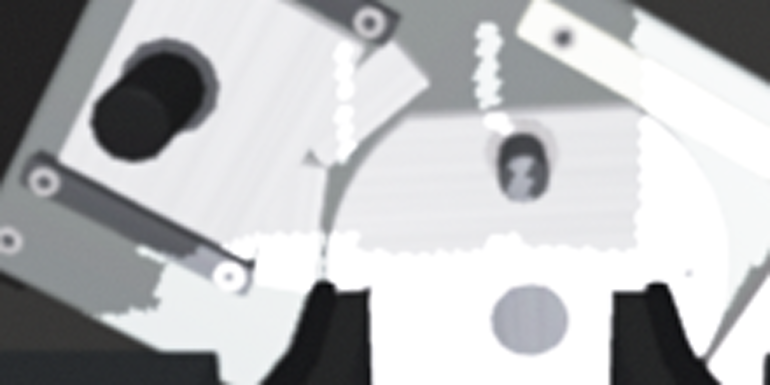

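The stud top is at pixel (328,243), which gives world (0.5165, 0.2022, 0.038) and a fixture angle of about 121°. This agrees with the top view. Next I descend and pinch it lightly.

```bash
python3 -m pendant '[{"jaw":0.4,"linear":[-0.34,0.28,2],"twist":0},{"jaw":0.4,"linear":[-0.34,0.28,2],"twist":0},{"jaw":0.4,"linear":[0,0,2],"twist":0},{"jaw":0.4,"linear":[0,0,2],"twist":0},{"jaw":0.4,"linear":[0,0,1.5],"twist":0},{"jaw":0.4,"linear":[0,0,1.4],"twist":0},{"jaw":0,"linear":[0,0,0],"twist":0},{"jaw":0,"linear":[0,0,0],"twist":0},{"jaw":0,"linear":[0,0,0],"twist":0},{"jaw":0,"linear":[0,0,0],"twist":0},{"jaw":0,"linear":[0,0,0],"twist":0},{"jaw":0,"linear":[0,0,0],"twist":0}]' 4
```

```text
time: 3.12
position: [0.5173, 0.2023, 0.0416]
tool_rot: [0.545, 0.839, 0.001, 0.001]
ft_force: [-0.5, 0.6, 2.9]
grip_width: 0.0121
grip_force: 4.0
```

```bash
python3 -m pendant '[{"jaw":0,"linear":[-0.012,0.279,0],"twist":5},{"jaw":0,"linear":[-0.012,0.279,0],"twist":5},{"jaw":0,"linear":[-0.012,0.279,0],"twist":5},{"jaw":0,"linear":[-0.012,0.279,0],"twist":5},{"jaw":0,"linear":[-0.012,0.279,0],"twist":5},{"jaw":0,"linear":[-0.012,0.279,0],"twist":5},{"jaw":0,"linear":[-0.012,0.279,0],"twist":5},{"jaw":0,"linear":[-0.012,0.279,0],"twist":5},{"jaw":0,"linear":[-0.012,0.279,0],"twist":5},{"jaw":0,"linear":[-0.012,0.279,0],"twist":5},{"jaw":0,"linear":[-0.012,0.279,0],"twist":5},{"jaw":0,"linear":[-0.012,0.279,0],"twist":5}]'
cat > s.py <<'E'
from h import *
from scipy.spatial.transform import Rotation as Q
R,t,th,*_=fix(); o=robot.get_obs(); M=Q.from_quat(o["tool_rot"]).as_matrix()
p=R.T@(o["position"][:2]-t); print(o["time"],"fix",p.round(4),"z",o["position"][2].round(4),"yaw_fix",np.degrees(np.arctan2(M[1,1],M[0,1])-th).round(1),"stud ang",np.degrees(np.arctan2(p[1],p[0]-.0075)).round(1),"F fix",(R.T@o["ft_force"][:2]).round(1),o["ft_force"][2].round(1),o["grip_width"].round(4),o["grip_force"],"q",o["q"].round(2))
E
python3 s.py
```

```text
time: 4.12
position: [0.5495, 0.1994, 0.0417]
tool_rot: [0.892, 0.452, 0.002, 0.0]
ft_force: [0.4, 1.6, 3.1]
grip_width: 0.0113
grip_force: 4.0Traceback (most recent call last):
  File "s.py", line 4, in <module>
    p=R.T@(o["position"][:2]-t); print(o["time"],"fix",p.round(4),"z",o["position"][2].round(4),"yaw_fix",np.degrees(np.arctan2(M[1,1],M[0,1])-th).round(1),"stud ang",np.degrees(np.arctan2(p[1],p[0]-.0075)).round(1),"F fix",(R.T@o["ft_force"][:2]).round(1),o["ft_force"][2].round(1),o["grip_width"].round(4),o["grip_force"],"q",o["q"].round(2))
                                                                                                                                                                                                                                                                                           ^^^^^^^^^^^^^^^^^^^^^
AttributeError: 'float' object has no attribute 'round'
```

```bash
sed -i 's/o\["grip_width"\].round(4)/round(o["grip_width"],4)/' s.py; python3 -m pendant '[{"jaw":0,"linear":[-0.012,0.279,0],"twist":5},{"jaw":0,"linear":[-0.012,0.279,0],"twist":5},{"jaw":0,"linear":[-0.012,0.279,0],"twist":5},{"jaw":0,"linear":[-0.012,0.279,0],"twist":5},{"jaw":0,"linear":[-0.012,0.279,0],"twist":5},{"jaw":0,"linear":[-0.012,0.279,0],"twist":5},{"jaw":0,"linear":[-0.012,0.279,0],"twist":5},{"jaw":0,"linear":[-0.012,0.279,0],"twist":5},{"jaw":0,"linear":[-0.012,0.279,0],"twist":5},{"jaw":0,"linear":[-0.012,0.279,0],"twist":5},{"jaw":0,"linear":[-0.012,0.279,0],"twist":5},{"jaw":0,"linear":[-0.012,0.279,0],"twist":5}]'
python3 s.py
```

```text
time: 5.12
position: [0.5624, 0.17, 0.0416]
tool_rot: [0.998, -0.055, 0.001, -0.001]
ft_force: [-0.2, 2.0, 2.4]
grip_width: 0.0118
grip_force: 4.0
5.1167 fix [ 0.0395 -0.0005] z 0.0416 yaw_fix -90.5 stud ang -0.9 F fix [-0.4  2. ] 2.4 0.0118 3.996679410338402 q [0.1  0.76 1.67 0.   0.71 1.78]
```

```bash
python3 -m pendant '[{"jaw":0,"linear":[0.25,0,0],"twist":0},{"jaw":0,"linear":[0.25,0,0],"twist":0},{"jaw":0,"linear":[0.25,0,0],"twist":0},{"jaw":0,"linear":[0.25,0,0],"twist":0},{"jaw":0,"linear":[0.1,0,0],"twist":0},{"jaw":0,"linear":[0,0,0],"twist":0},{"jaw":0,"linear":[0,0,0],"twist":0}]'
python3 s.py
python3 -m pendant '[{"jaw":0.35,"linear":[0,0,0],"twist":0},{"jaw":0.35,"linear":[0,0,0],"twist":0},{"jaw":0.35,"linear":[0,0,0],"twist":0},{"jaw":0.35,"linear":[0,0,-2],"twist":0},{"jaw":0.35,"linear":[0,0,-3],"twist":0},{"jaw":0.35,"linear":[-3,0,-3],"twist":-7},{"jaw":0.35,"linear":[-3.5,0,-3],"twist":-7},{"jaw":0.35,"linear":[-3.5,0,0],"twist":-7},{"jaw":0.35,"linear":[-3.5,0,0],"twist":-7},{"jaw":0.4,"linear":[-3,0,0],"twist":-7},{"jaw":0.4,"linear":[0,0,0],"twist":-7},{"jaw":0.4,"linear":[0,0,0],"twist":0}]'
python3 s.py
python3 - <<'E'
from h import *
import pickle
o=[]
for n in ["top","wrist"]:
    c=cams.camera(n); pickle.dump(c,open(n+"2.pkl","wb")); im=c["color"]
    o.append(cv2.resize(im[195:307,245:375],(400,345),interpolation=2) if n=="top" else cv2.resize(im,(400,300)))
cv2.imwrite("pics/v2.png",np.hstack([o[0],cv2.copyMakeBorder(o[1],0,45,0,0,0)]))
E
```

```text
time: 5.7
position: [0.5728, 0.1687, 0.0413]
tool_rot: [0.999, -0.051, 0.0, -0.0]
ft_force: [-0.6, 0.5, 6.2]
grip_width: 0.0119
grip_force: 4.0
5.7 fix [ 0.05   -0.0008] z 0.0413 yaw_fix -90.2 stud ang -1.1 F fix [-0.6  0.4] 6.2 0.0119 4.000335149466991 q [0.1  0.77 1.64 0.   0.73 1.77]
time: 6.7
position: [0.4128, 0.1455, 0.1471]
tool_rot: [0.951, 0.31, -0.001, -0.0]
ft_force: [1.1, -0.2, -0.4]
grip_width: 0.0342
grip_force: 0.0
6.7 fix [-0.1069 -0.0398] z 0.1471 yaw_fix -48.2 stud ang -160.8 F fix [ 1.1 -0.1] -0.4 0.0342 0.0 q [ 0.08  0.44  1.98 -0.    0.72  1.02]
```

View pics/v2.png

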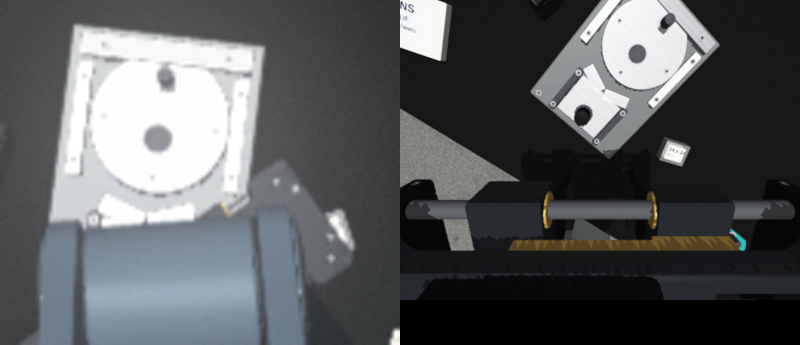

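Top crop: the stud now lies towards the bar and the flat is along it, with the bystanders untouched. The wrist half shows the knob clear at (582,116). Next I'll turn the fingers along the fixture's x and pinch the knob.

```bash
python3 -m pendant '[{"jaw":0.45,"linear":[0,0,0],"twist":-7},{"jaw":0.45,"linear":[0,0,0],"twist":-7},{"jaw":0.45,"linear":[0,0,0],"twist":-7},{"jaw":0.45,"linear":[0,0,0],"twist":-7},{"jaw":0.45,"linear":[0,0,0],"twist":-7},{"jaw":0.45,"linear":[0,0,0],"twist":-7},{"jaw":0.45,"linear":[0,0,0],"twist":-6.2},{"jaw":0.45,"linear":[2,0.85,0],"twist":0},{"jaw":0.45,"linear":[2,0.85,0],"twist":0},{"jaw":0.45,"linear":[0,0,2.5],"twist":0},{"jaw":0.45,"linear":[0,0,1],"twist":0},{"jaw":0.45,"linear":[0,0,0],"twist":0}]'
python3 s.py
```

```text
time: 7.8
position: [0.4364, 0.1843, 0.1101]
tool_rot: [0.743, 0.67, -0.001, -0.001]
ft_force: [-0.8, -0.2, -0.3]
grip_width: 0.0391
grip_force: 0.0
7.8 fix [-0.0872  0.0011] z 0.1101 yaw_fix -0.2 stud ang 179.3 F fix [-0.8 -0.3] -0.3 0.0391 0.0 q [ 0.16  0.55  1.92 -0.    0.68  0.27]
```

```bash
python3 -m pendant '[{"jaw":0.45,"linear":[-0.05,-0.25,2],"twist":0},{"jaw":0.45,"linear":[0,0,2],"twist":0},{"jaw":0.45,"linear":[0,0,2],"twist":0},{"jaw":0.45,"linear":[0,0,0.7],"twist":0},{"jaw":0,"linear":[0,0,0],"twist":0},{"jaw":0,"linear":[0,0,0],"twist":0},{"jaw":0,"linear":[0,0,0],"twist":0},{"jaw":0,"linear":[0,0,0],"twist":0},{"jaw":0,"linear":[0,0,0],"twist":0}]' 8
python3 s.py
```

```text
time: 8.55
position: [0.4342, 0.1838, 0.0461]
tool_rot: [0.742, 0.67, 0.001, 0.001]
ft_force: [0.0, 0.5, 2.6]
grip_width: 0.0172
grip_force: 8.0
8.55 fix [-0.0894  0.0004] z 0.0461 yaw_fix -0.1 stud ang 179.7 F fix [-0.   0.5] 2.6 0.0172 8.000592850148678 q [0.16 0.68 1.96 0.   0.5  0.26]
```

```bash
python3 -m pendant '[{"jaw":0,"linear":[0,0.2,0],"twist":0},{"jaw":0,"linear":[0,0.2,0],"twist":0},{"jaw":0,"linear":[0,0.2,0],"twist":0},{"jaw":0,"linear":[0,0.2,0],"twist":0},{"jaw":0,"linear":[0,0.2,0],"twist":0},{"jaw":0,"linear":[0,0,0],"twist":0}]'
python3 s.py
python3 -m pendant '[{"jaw":0,"linear":[0,0.1,0],"twist":0},{"jaw":0,"linear":[0,0.1,0],"twist":0},{"jaw":0,"linear":[0,0.05,0],"twist":0},{"jaw":0,"linear":[0,0,0],"twist":0},{"jaw":0,"linear":[0,0,0],"twist":0}]'
python3 s.py
```

```text
time: 9.05
position: [0.443, 0.1829, 0.0461]
tool_rot: [0.742, 0.67, -0.0, -0.0]
ft_force: [-2.0, 1.7, 6.3]
grip_width: 0.0179
grip_force: 8.0
9.05 fix [-0.0805  0.0004] z 0.0461 yaw_fix -0.1 stud ang 179.8 F fix [-2.2  1.5] 6.3 0.0179 8.000915930606425 q [0.16 0.68 1.94 0.   0.52 0.26]
time: 9.47
position: [0.4451, 0.1827, 0.0461]
tool_rot: [0.742, 0.67, -0.0, -0.0]
ft_force: [-1.9, 1.6, 6.0]
grip_width: 0.0175
grip_force: 8.0
9.4667 fix [-0.0784  0.0004] z 0.0461 yaw_fix -0.1 stud ang 179.8 F fix [-2.1  1.4] 6.0 0.0175 8.001872609602287 q [0.16 0.68 1.93 0.   0.53 0.26]
```

```bash
for i in 1 2 3; do :; done
python3 -m pendant '[{"jaw":0,"linear":[0,0.05,0],"twist":0},{"jaw":0,"linear":[0,0.05,0],"twist":0},{"jaw":0,"linear":[0,0,0],"twist":0}]' 25; python3 s.py
python3 -m pendant '[{"jaw":0,"linear":[0,0.05,0],"twist":0},{"jaw":0,"linear":[0,0,0],"twist":0}]'; python3 s.py
```

```text
time: 9.72
position: [0.4461, 0.1825, 0.0461]
tool_rot: [0.742, 0.67, -0.0, -0.0]
ft_force: [-2.7, 1.6, 6.6]
grip_width: 0.0172
grip_force: 25.0
9.7167 fix [-0.0774  0.0004] z 0.0461 yaw_fix -0.1 stud ang 179.8 F fix [-2.8  1.4] 6.6 0.0172 25.003160582855344 q [0.16 0.68 1.93 0.   0.53 0.26]
time: 9.88
position: [0.4465, 0.1825, 0.0461]
tool_rot: [0.742, 0.67, -0.0, -0.001]
ft_force: [-2.3, 1.9, 7.3]
grip_width: 0.0174
grip_force: 25.0
9.8833 fix [-0.077   0.0004] z 0.0461 yaw_fix -0.1 stud ang 179.8 F fix [-2.5  1.7] 7.3 0.0174 25.00394037924707 q [0.16 0.68 1.93 0.   0.53 0.26]
```

```bash
python3 -m pendant '[{"jaw":0,"linear":[0,0.05,0],"twist":0},{"jaw":0,"linear":[0,0,0],"twist":0}]'; python3 s.py
python3 -m pendant '[{"jaw":0,"linear":[0,0.05,0],"twist":0},{"jaw":0,"linear":[0,0,0],"twist":0}]'; python3 s.py
python3 -m pendant '[{"jaw":0,"linear":[0,0.05,0],"twist":0},{"jaw":0,"linear":[0,0,0],"twist":0}]'; python3 s.py
```

```text
time: 10.05
position: [0.4469, 0.1825, 0.0461]
tool_rot: [0.742, 0.67, -0.0, -0.001]
ft_force: [-2.6, 1.2, 6.9]
grip_width: 0.0171
grip_force: 25.0
10.05 fix [-0.0766  0.0003] z 0.0461 yaw_fix -0.1 stud ang 179.8 F fix [-2.7  0.9] 6.9 0.0171 25.004192353226244 q [0.16 0.68 1.93 0.   0.53 0.26]
time: 10.22
position: [0.4472, 0.1824, 0.0461]
tool_rot: [0.742, 0.67, -0.001, -0.001]
ft_force: [-4.1, 1.8, 8.1]
grip_width: 0.0172
grip_force: 25.0
10.2167 fix [-0.0763  0.0003] z 0.0461 yaw_fix -0.1 stud ang 179.8 F fix [-4.3  1.4] 8.1 0.0172 25.006135795265436 q [0.16 0.68 1.93 0.   0.53 0.26]
time: 10.38
position: [0.4474, 0.1824, 0.0461]
tool_rot: [0.742, 0.67, -0.001, -0.001]
ft_force: [-3.8, 2.6, 7.9]
grip_width: 0.017
grip_force: 25.0
10.3833 fix [-0.0761  0.0003] z 0.0461 yaw_fix -0.1 stud ang 179.8 F fix [-4.   2.2] 7.9 0.017 25.00887870322913 q [0.15 0.68 1.93 0.   0.53 0.26]
```

```bash
python3 -m pendant '[{"jaw":0,"linear":[0,0.1,0],"twist":0},{"jaw":0,"linear":[0,0,0],"twist":0},{"jaw":0,"linear":[0,0,0],"twist":0},{"jaw":0,"linear":[0,0,0],"twist":0}]'; python3 s.py
python3 -m pendant '[{"jaw":0,"linear":[0,0.1,0],"twist":0},{"jaw":0,"linear":[0,0,0],"twist":0},{"jaw":0,"linear":[0,0,0],"twist":0},{"jaw":0,"linear":[0,0,0],"twist":0}]'; python3 s.py
```

```text
time: 10.72
position: [0.4475, 0.1824, 0.046]
tool_rot: [0.742, 0.67, -0.001, -0.001]
ft_force: [-5.0, 2.7, 8.6]
grip_width: 0.0173
grip_force: 25.0
10.7167 fix [-0.076   0.0003] z 0.046 yaw_fix -0.1 stud ang 179.8 F fix [-5.2  2.2] 8.6 0.0173 25.01833101734519 q [0.15 0.68 1.93 0.   0.54 0.26]
time: 11.05
position: [0.4475, 0.1824, 0.0461]
tool_rot: [0.742, 0.67, -0.002, -0.002]
ft_force: [-6.2, 3.8, 9.9]
grip_width: 0.0173
grip_force: 25.0
11.05 fix [-0.076   0.0003] z 0.0461 yaw_fix -0.1 stud ang 179.8 F fix [-6.6  3.1] 9.9 0.0173 25.03338777925819 q [0.15 0.68 1.93 0.   0.54 0.25]
```

```bash
python3 -m pendant '[{"jaw":0,"linear":[0,0.2,0],"twist":0},{"jaw":0,"linear":[0,0.2,0],"twist":0},{"jaw":0,"linear":[0,0,0],"twist":0},{"jaw":0,"linear":[0,0,0],"twist":0},{"jaw":0,"linear":[0,0,0],"twist":0}]'; python3 s.py
python3 -m pendant '[{"jaw":0.45,"linear":[0,-0.2,0],"twist":0},{"jaw":0.45,"linear":[0,-0.2,0],"twist":0},{"jaw":0.45,"linear":[0,0,0],"twist":0},{"jaw":0.45,"linear":[0,0,0],"twist":0},{"jaw":0.45,"linear":[0,0,-2],"twist":0},{"jaw":0.45,"linear":[0,0,-3],"twist":0},{"jaw":0.45,"linear":[0,0,-4],"twist":0},{"jaw":0.45,"linear":[4,0,-2],"twist":0},{"jaw":0.45,"linear":[4,0,0],"twist":0},{"jaw":0.45,"linear":[4,0,0],"twist":0},{"jaw":0.45,"linear":[4,0,0],"twist":0},{"jaw":0.45,"linear":[4,0,0],"twist":0}]'
python3 -m pendant '[{"jaw":0.45,"linear":[4,0,0],"twist":0},{"jaw":0.45,"linear":[4,0,0],"twist":0},{"jaw":0.45,"linear":[4,0,0],"twist":0},{"jaw":0.45,"linear":[4,0,0],"twist":0},{"jaw":0.45,"linear":[0,0,0],"twist":0},{"jaw":0.45,"linear":[0,0,0],"twist":0}]'
python3 - <<'E'
from h import *
import pickle
c=cams.camera("top"); pickle.dump(c,open("top3.pkl","wb")); a=c["color"]
s=cams.camera("scene"); pickle.dump(s,open("scene3.pkl","wb")); b=s["color"]
cv2.imwrite("pics/v3.png",np.hstack([cv2.resize(a[195:307,250:350],(480,538),interpolation=2),cv2.resize(b[215:300,255:360],(320,259),interpolation=2)]
 if 0 else [cv2.resize(a[195:307,250:350],(480,538),interpolation=2),cv2.copyMakeBorder(cv2.resize(b[215:300,255:360],(320,259),interpolation=2),0,279,0,0,0)]))
E
```

```text
time: 11.47
position: [0.4477, 0.1822, 0.0459]
tool_rot: [0.742, 0.67, -0.005, -0.005]
ft_force: [-12.0, 6.4, 15.0]
grip_width: 0.0174
grip_force: 25.1
11.4667 fix [-0.0758  0.0002] z 0.0459 yaw_fix -0.2 stud ang 179.9 F fix [-12.5   5.1] 15.0 0.0174 25.05373912397772 q [0.15 0.69 1.92 0.   0.55 0.25]
time: 12.47
position: [0.4718, 0.38, 0.1543]
tool_rot: [0.742, 0.67, 0.001, 0.0]
ft_force: [0.7, -0.1, -0.4]
grip_width: 0.039
grip_force: 0.0
time: 12.97
position: [0.4872, 0.5393, 0.153]
tool_rot: [0.741, 0.671, 0.0, 0.0]
ft_force: [-0.2, -0.6, 0.2]
grip_width: 0.0391
grip_force: 0.0
```

View pics/v3.png

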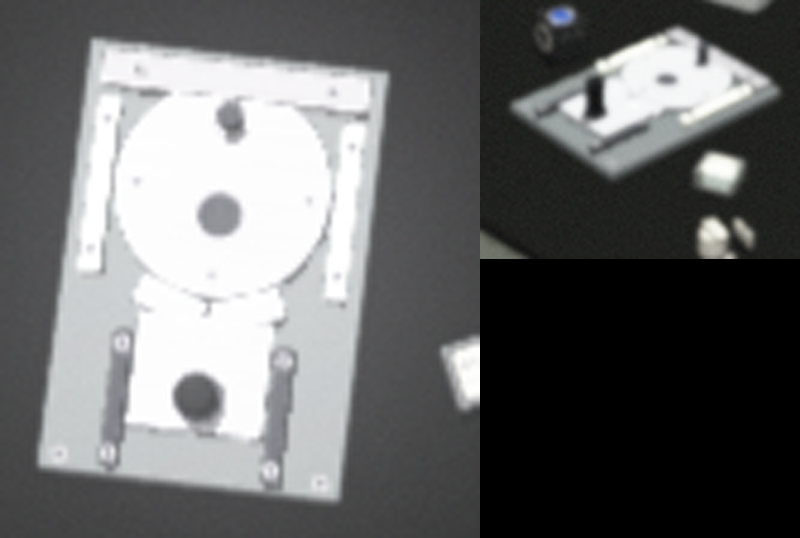

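The view shows the flat along the bar (a thin line at row ~90), the vee against the rim (row ~297) and the knob at (198,397). The jaw stopped firmly at about 0.018 travel, and nothing beside the fixture has moved. I'm handing in.

```bash
python3 -c "
from rig import robot
print(robot.hand_in())"
```

```text
the job is handed in; nothing more can be done
None
```

I turned the disc until its flat faced the bar, clamped it with the jaw (which stopped firmly at about 18 mm travel), let go and handed the job in at about 13 s; the final pictures show the flat along the bar and nothing beside the fixture moved.

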